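Secure the cart wheel with its linch pin

ROBOT

A 6-joint arm with a two-finger parallel gripper is mounted at the origin on the work surface. World frame = base frame: x ahead of the robot, y to its left, z up, the work surface at z = 0. Lengths are in mm, angles in rad, forces in N, time in s.
With the tool pointing down it reaches from about 350 to 975 mm from the base axis. Payload 7.1 kg.
Tool frame: the origin (TCP) lies at the very end of the fingers, on their centre line; the grasp point (between the pads) lies ctrl.hold_point_z behind it (ctrl.hold_point_z is the distance from the TCP to the grasp point, in mm); z points along the fingers, y is the line along which they close (so a half turn about z gives the same grasp; the last joint's range is limited). The gripper opens to 88 mm and grips with 3 to 60 N. Pads are 20 mm wide; open, the fingers measure 115 mm over their backs; the gripper's body (75 mm by 178 mm) begins 61 mm behind the grasp point.
Start: joints at [1.083, 0.423, 1.63, -0, 1.089, -0.019], TCP at [282.352, 557.568, 222.675] pointing down, gripper open.
Joint ranges: [-3, 3], [-0.9, 2.11], [0.09, 2.58], [-1.31, 4.45], [0.11, 2.69], [-2.54, 2.54]. Speed limits (rad/s): [2.39, 2.39, 3.01, 3.14, 3.14, 3.14].

INTERFACE

Orientations are given as a rotation vector (axis times angle).
In Python, from workcell import ctrl gives the robot as it stands. The module is installed in compiled form; this text tells all that it offers.
- The arm moves only by the shell command python3 -m creep 'ROWS'. ROWS is JSON, a list of rows, each an object with "translation": the shift along the tool's x, y, z in mm, a list of three; "angular": the turn, a rotation vector about the tool's x, y, z in rad, a list of three; "jaw": the opening, from 0 (shut) to 1 (fully open). A call has exactly 8 rows; each row is the pose to reach, as a shift and turn from the pose commanded when the call began, along the tool's axes at that moment; what a row does not reach only later rows make up. A row lasts 1/8 s, in which the tool goes at most 62.5 mm and 10.7 degrees, less where a joint would pass 70% of its speed; a pose out of reach is approached as far as the arm can. A call with a gripper value outside its range is refused whole. The fingers move at their own pace and stop on an object; the grip force is fixed at half the most. Time passes only in rows, so rows that repeat a pose let the fingers close, or fill a call up. It gives the time, the measured TCP pose, the force, the opening and the grip force at its end, in the units of the state.
- ctrl.get_obs(): the state, without advancing time (a new reading comes with each control period).
- ctrl.get_image(name): name is "side" or "top"; returns the picture (400x640x3 uint8, red, green, blue); there is no depth.
- ctrl.camera_info(name): a dict with "camera_matrix" (3x3 intrinsics, pixels), "world_from_camera" (4x4, takes a point from camera to world coordinates). Camera axes: x right, y up, looking along -z (the intrinsics and any distortion apply to the point x, -y, -z); pixel columns grow to the right and rows downward; lengths in mm; the calibration is good to about 2 mm. A picture is of the moment at which its call begins. camera_info takes no time and is no camera call.
- ctrl.close_job(): hands the job in; it is judged then, once.
Trained networks look in the newest picture that a camera, given by its name, has taken for a name from the list of things; names that differ only in an ending like _2 or _b are one class to them, and where a whole thing is asked for, a point or a joint stands for the part that bears it (a point fixed in the world has none). Each returns a list of dicts, best first, with "score" (0 to 1); they miss things now and then, are a little off and sometimes report something else, mostly with a low value. They report only what shows in the picture. A call takes as long as a camera call.
- ctrl.look_for(camera, label): "rect" ([left, top, right, bottom] in pixels, round what is visible of it).
The state is a dict: "t": time; "qpos": joint angles; "qvel": joint speeds; "joint_torque": joint torques, N m; "ee_pos": TCP position; "orientation": TCP orientation; "ft_force": force on the tool from outside, world axes, zero at the start; "moment": the same for the moment, N m; "width": finger opening in mm; "grasp_force": force on a finger pad.
Only numpy, scipy, OpenCV 4.12 (cv2) and the standard library are available. Lean on these libraries where they do the work, as an engineer would, in place of code of your own. Each camera call takes 0.05 s, during which the arm holds its last target. There are 200 camera calls.

TASK

The garden-cart wheel is on its axle, but its linch pin is only started in the hole. Push the pin down through the axle until its head sits fully home on the tube, then flip its sprung ring down over the axle end so that it snaps shut round the pin's lower end. Leave the tools and other loose things on the bench where they are.

Things in the scene. Friction and masses are not known exactly. Their poses are not given: they have to be found in the camera images.
- axle: Fixed axle of a garden cart, upside down on the bench: a level 27 mm steel tube, centre line 90 mm above the bench, strapped to a timber beam. Origin on the bench straight below the linch-pin hole; z up. The tube runs along this frame's y axis; its free end points to -y, 16 mm from the hole. From the hole towards +y: washer at 12 mm, hub at 25 to 100 mm, beam at 125 to 335 mm.
- wheel_centre (a point): Centre of the grey wheel with black tyre on the axle: 180 mm diameter, 40 mm wide, hub 43 mm in diameter. It is at y = 63 mm, z = 90 mm of axle, so the near face of the tyre is 43 mm from the pin's axis and its top is 180 mm above the bench.
- pin (a joint): How far the linch pin is pushed down (m): 0 = highest, 0.030 = fully home, the head's shoulder on the tube. Steel, upright: shank 10 mm thick, 40 mm long; head 20 mm in diameter, 16 mm high. It starts at 0 to 0.008, in the tube's upper wall, and must go down through the lower wall too. It is snug: stays where it is left; 5 to 8 N straight down slides it.
- pin_head (a point): Centre of the flat top (15 mm across) of the linch pin's head, straight above the origin of axle: 149.5 mm above the bench minus the value of pin, so 119.5 mm when home.
- ring (a joint): Angle of the pin's sprung ring about a hinge through the head, 9 mm below its top, parallel to x of axle (rad). 0 = open: it sticks out past the axle's free end (to -y of axle), about 10 degrees upwards. 1.75 = shut: it hangs in one plane with the pin, round the axle and just below the pin's end. With the pin's joint below 0.015 it cannot shut: it strikes the tube.
- ring_far (a point): Middle of the ring's far arc, 51 mm from the hinge. The ring is round, 53 mm in diameter (centre line), of 4 mm wire. An over-centre spring holds it at both stops: pressing the far arc of the open ring down takes about 5 N at first, then less; past 0.9 rad it snaps shut by itself.
- spare_pin: A second linch pin, ring shut, lying flat and loose on the bench (56 mm ring, 20 mm high); not part of the job. Origin on its underside at the root of the shank.
- tin: A loose round tin with a cardboard-brown label, 74 mm diameter, 87 mm high, standing; origin at the centre of its underside.
- washer: A loose flat steel washer, 44 mm diameter, 4 mm thick, lying; origin at the centre of its underside.
- brush_cup: A loose white plastic cup, 54 mm diameter, 62 mm high, with two paint brushes standing in it up to 180 mm; origin at the centre of its underside.
- ornament: A loose carved plywood ornament with an arched end, 45 mm wide, 9 mm thick, lying flat; origin on its underside near its middle.
- hammer: A loose hammer with a wooden handle, lying flat on the bench; origin on its underside.
- spanner: A loose steel spanner, lying flat on the bench; origin on its underside.
- plaques: A loose stack of three carved plywood plaques with arched ends, 62 mm wide, 27 mm high in all; origin on its underside near its middle.

How it is judged:
By the outcome, as a careful person would: the job done as asked, in the order asked, and still so for the second after the job is handed in, with the robot touching nothing.
It also fails if it takes over 32 s, if anything falls off the work surface, if the arm or the gripper's body presses on something with over 40 N, if the wrist force passes 120 N, or if a joint passes its speed limit or range.

## Working session

There is one attempt and no reset: what is moved stays moved. The work goes in short steps, Python scripts to look and compute and a shell command to move; the robot and the scene stay as the last step left them, time stands still between calls to the robot, and variables do not carry over. Pictures are saved under pics/ and viewed, at most 10 in all, crops included, and the job is handed in when it is done.

```bash
mkdir -p pics; cat > h.py <<'E'
import numpy as np, cv2
from scipy.spatial.transform import Rotation as R
from workcell import ctrl
def snap(n,f):
    im=ctrl.get_image(n); cv2.imwrite('pics/'+f,im[:,:,::-1]); return im
def cam(n):
    c=ctrl.camera_info(n); return np.array(c['camera_matrix']),np.array(c['world_from_camera'])
def proj(n,p):
    K,T=cam(n); q=np.linalg.inv(T)@np.append(p,1); v=K@np.array([q[0],-q[1],-q[2]]); return v[:2]/v[2]
def ray(n,uv):
    K,T=cam(n); d=np.linalg.solve(K,[uv[0],uv[1],1.]); return T[:3,3],T[:3,:3]@np.array([d[0],-d[1],-d[2]])
def atz(n,uv,z):
    o,d=ray(n,uv); return o+d*(z-o[2])/d[2]
def tri(obs):
    A=np.zeros((3,3));b=np.zeros(3);L=[]
    for n,uv in obs:
        o,d=ray(n,uv); d=d/np.linalg.norm(d); P=np.eye(3)-np.outer(d,d); A+=P;b+=P@o;L.append((o,P))
    x=np.linalg.solve(A,b); return x,[float(np.linalg.norm(P@(x-o))) for o,P in L]
E
python3 - <<'E'
from h import *
for n in('side','top'):
    snap(n,n+'0.png'); i=ctrl.camera_info(n); print(i)
    for l in('axle','pin','pin_head','ring','ring_far','wheel_centre','spare_pin','brush_cup','tin'):
        print(n,l,[(np.round(d['rect']).tolist(),round(d['score'],2)) for d in ctrl.look_for(n,l)][:3])
o=ctrl.get_obs();print(o['t'],o['ee_pos'],o['orientation'],R.from_rotvec(o['orientation']).as_matrix().round(3),o['width'],o['ft_force'],ctrl.hold_point_z)
E
```

```text
{'camera_matrix': array([[417.94514648,   0.        , 316.37018937],
       [  0.        , 417.94514648, 202.70723651],
       [  0.        ,   0.        ,   1.        ]]), 'world_from_camera': array([[-9.81556235e-01,  9.61753730e-02, -1.65220019e-01,
         4.82888712e+02],
       [-1.90173778e-01, -5.79491850e-01,  7.92479104e-01,
         7.13633004e+02],
       [-1.95266812e-02,  8.09283321e-01,  5.87093873e-01,
         6.03109135e+02],
       [ 0.00000000e+00,  0.00000000e+00,  0.00000000e+00,
         1.00000000e+00]])}
side axle [([322.0, 126.0, 408.0, 219.0], 0.6)]
side pin [([356.0, 175.0, 375.0, 191.0], 0.8)]
side pin_head [([357.0, 175.0, 383.0, 194.0], 0.63)]
side ring [([359.0, 187.0, 374.0, 192.0], 0.53)]
side ring_far [([359.0, 188.0, 371.0, 191.0], 0.52)]
side wheel_centre [([328.0, 127.0, 406.0, 219.0], 0.9), ([276.0, 180.0, 308.0, 230.0], 0.24)]
side spare_pin [([297.0, 234.0, 324.0, 254.0], 0.47)]
side brush_cup [([416.0, 191.0, 468.0, 269.0], 0.79)]
side tin [([275.0, 177.0, 306.0, 232.0], 0.57)]
{'camera_matrix': array([[518.71307568,   0.        , 325.137443
[... 399 characters left out ...]
00000e+00,  0.00000000e+00,  0.00000000e+00,
         1.00000000e+00]])}
top axle []
top pin [([352.0, 238.0, 372.0, 261.0], 0.67), ([265.0, 172.0, 292.0, 251.0], 0.29)]
top pin_head [([344.0, 235.0, 368.0, 263.0], 0.53)]
top ring [([407.0, 154.0, 441.0, 187.0], 0.56)]
top ring_far []
top wheel_centre [([341.0, 195.0, 522.0, 286.0], 0.56)]
top spare_pin []
top brush_cup [([319.0, 294.0, 341.0, 342.0], 0.88)]
top tin [([351.0, 157.0, 386.0, 187.0], 0.8)]
1.0 [282.37353513 557.57289709 222.6988475 ] [-7.29683659e-01 -3.05567381e+00 -3.89569914e-05] [[-0.892  0.452  0.   ]
 [ 0.452  0.892  0.   ]
 [ 0.     0.    -1.   ]] 87.61929096363032 [ 0.5693469   0.89017752 -0.21026649] 18.700000000000003
```

View pics/side0.png

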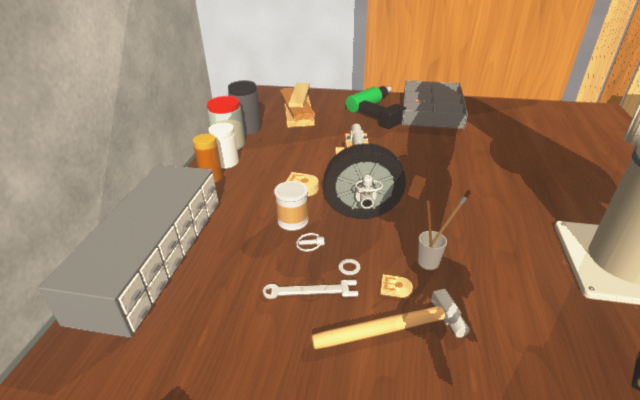

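View pics/top0.png

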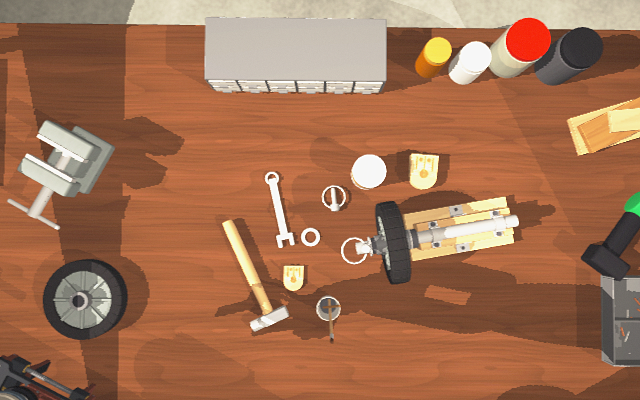

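Side view: wheel centred near (365,182), pin head about (366,180), tin at (292,205), brushes at (432,230). Top view: ring about (355,250), pin head about (366,246), and the axle runs right to (518,222). I'll enlarge both around the pin.

```bash
python3 - <<'E'
import cv2,numpy as np
a=cv2.imread('pics/top0.png')[215:275,335:415];b=cv2.imread('pics/side0.png')[155:215,325:405]
f=lambda x:cv2.resize(x,None,fx=5,fy=5,interpolation=cv2.INTER_CUBIC)
cv2.imwrite('pics/z0.png',np.hstack([f(a),f(b)]))
E
```

```text
(no output)
```

View pics/z0.png

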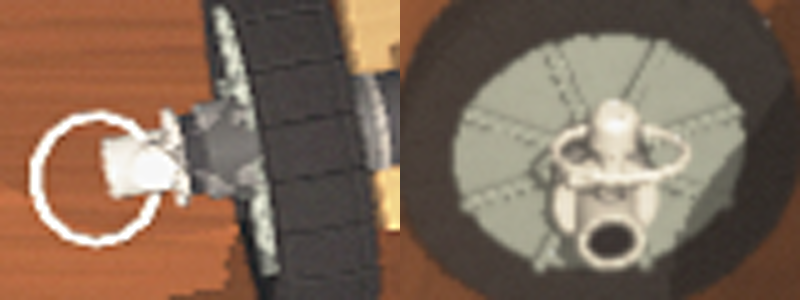

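Crop: the head top is at side (367.6,176.2) and top about (365.5,247.3). The ring's far arc is at top (341.8,251.2) and side (368.6,190.8), and its centre at top (354.4,250.6).

```bash
python3 - <<'E'
from h import *
h,e=tri([('side',(367.6,176.2)),('top',(365.5,247.3))]);print('head',h.round(1),e)
f,e=tri([('side',(368.6,190.8)),('top',(341.8,251.2))]);print('far',f.round(1),e)
c=atz('top',(354.4,250.6),h[2]-5);print('ringc',c)
t=atz('top',(518,222),103);print('tube far',t)
for s in(h,c,f): 
    d=t-s;print('axle dir deg',np.degrees(np.arctan2(d[1],d[0])))
th=np.arctan2((t-c)[1],(t-c)[0]);u=np.array([np.cos(th),np.sin(th),0]);print('far-head along',(f-h)@u,'ringc-head',(c-h)@u, 'lat',(f-h)@[-u[1],u[0],0])
for z in(141,145,149): 
  q=c+u*25;q[2]=z;print(z,q,proj('side',q),proj('top',q))
o=ctrl.get_obs();M=R.from_rotvec(o['orientation']).as_matrix()
print('dir in tool',M.T@u,'head-tcp tool',M.T@(h-o['ee_pos']),'far',M.T@(f-o['ee_pos']))
E
```

```text
head [526.2 -11.1 145.7] [0.040850242373033765, 0.04085024237300434]
far [518.6  38.2 143.7] [1.0096435423166403, 1.009643542316543]
ringc [518.87186024  11.62914466 140.65449388]
tube far [ 581.16901616 -345.93681034  103.        ]
axle dir deg -80.67878924304502
axle dir deg -80.11680954702146
axle dir deg -80.75091968506237
far-head along -49.78708306581633 ringc-head -23.616064584884437 lat 0.9782731639351354
141 [523.16286223 -12.99984845 141.        ] [369.08033761 177.75478149] [366.21977354 248.63279405]
145 [523.16286223 -12.99984845 145.        ] [369.18737743 176.09696912] [366.39305993 248.73821988]
149 [523.16286223 -12.99984845 149.        ] [369.29500933 174.42998665] [366.56763575 248.84443019]
dir in tool [-5.98243514e-01 -8.01314356e-01 -2.42683628e-05] head-tcp tool [-474.44994394 -397.11720878   77.03064869] far [-445.44906674 -356.63690317   78.940766  ]
```

Head at about (525,-12,146), so pin is about 4 mm, and the axle's +y points to (0.165,-0.986); heights and sizes agree. I'll travel high with the fingers shut, turning tool x along the axle.

```bash
python3 -m creep '[{"translation":[-46,-39,0],"angular":[0,0,0.117],"jaw":0},{"translation":[-92,-78,0],"angular":[0,0,0.234],"jaw":0},{"translation":[-138,-117,0],"angular":[0,0,0.351],"jaw":0},{"translation":[-185,-155,0],"angular":[0,0,0.468],"jaw":0},{"translation":[-231,-194,0],"angular":[0,0,0.585],"jaw":0},{"translation":[-277,-233,0],"angular":[0,0,0.702],"jaw":0},{"translation":[-323,-272,0],"angular":[0,0,0.819],"jaw":0},{"translation":[-369,-311,0],"angular":[0,0,0.935],"jaw":0}]'
python3 - <<'E'
from h import *
o=ctrl.get_obs();M=R.from_rotvec(o['orientation']).as_matrix()
print(o['t'],o['ee_pos'],M.round(3),o['width'],o['ft_force'])
print(M.T@(np.array([525,-12,175])-o['ee_pos']))
for uv,z in(((329,309),62),((332,338),180)): print(atz('top',uv,z))
E
```

```text
t: 2.0
ee_pos: [471.7, 111.6, 223.1]
orientation: [2.032, 2.395, 0.001]
ft_force: [1.5, 1.3, 0.1]
width: 11.4
grasp_force: 0.0
2.0 [471.74745971 111.57816227 223.05303467] [[-0.163  0.987  0.001]
 [ 0.987  0.163  0.   ]
 [ 0.     0.001 -1.   ]] 11.358551374013745 [1.51092781 1.33982009 0.13402495]
[-130.59520793   32.40503727   48.07592542]
[384.3060192   62.15582212  62.        ]
[346.91542219  58.0477756  180.        ]
```

```bash
python3 -m creep '[{"translation":[-44,11,0],"angular":[0,0,0],"jaw":0},{"translation":[-87,22,0],"angular":[0,0,0],"jaw":0},{"translation":[-130,32,0],"angular":[0,0,0],"jaw":0},{"translation":[-130,32,16],"angular":[0,0,0],"jaw":0},{"translation":[-130,32,32],"angular":[0,0,0],"jaw":0},{"translation":[-130,32,48],"angular":[0,0,0],"jaw":0},{"translation":[-130,32,56],"angular":[0,0,0],"jaw":0},{"translation":[-130,32,56],"angular":[0,0,0],"jaw":0}]'
python3 - <<'E'
from h import *
a=snap('top','t1.png');b=snap('side','s1.png')
p=ctrl.get_obs()['ee_pos'];print(p,proj('top',p),proj('side',p))
f=lambda x:cv2.resize(x,None,fx=5,fy=5,interpolation=cv2.INTER_CUBIC)
cv2.imwrite('pics/z1.png',np.hstack([f(a[215:275,335:415]),f(b[145:205,325:405])])[:,:,::-1])
E
```

```text
t: 3.0
ee_pos: [523.7, -8.9, 165.9]
orientation: [-2.026, -2.399, 0.002]
ft_force: [-0.5, -1.1, 0.4]
width: 0.3
grasp_force: 0.0
[524.42562762  -9.14529963 166.89299369] [365.47663308 248.69353292] [368.97932391 167.79308683]
```

View pics/z1.png

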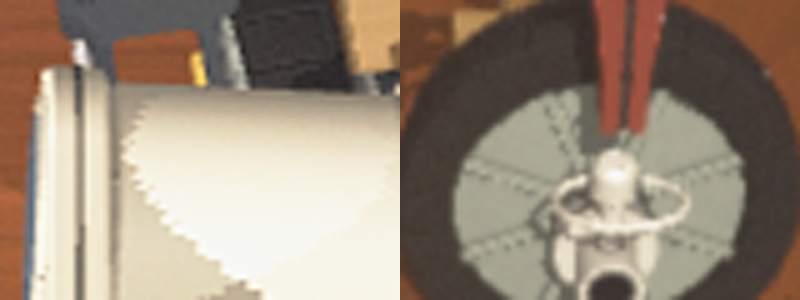

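Side view: fingertip centre at (369.8,171.6), head centre at (367.6,178). The tool must shift about +3.5 mm in tool y. The top view is hidden by the arm. I'll also shift slightly towards the wheel and then descend.

```bash
python3 -m creep '[{"translation":[-2,3.5,5],"angular":[0,0,0],"jaw":0},{"translation":[-2.5,3.5,11],"angular":[0,0,0],"jaw":0},{"translation":[-2.5,3.5,16],"angular":[0,0,0],"jaw":0},{"translation":[-2.5,3.5,20],"angular":[0,0,0],"jaw":0},{"translation":[-2.5,3.5,24],"angular":[0,0,0],"jaw":0},{"translation":[-2.5,3.5,28],"angular":[0,0,0],"jaw":0},{"translation":[-2.5,3.5,32],"angular":[0,0,0],"jaw":0},{"translation":[-2.5,3.5,32],"angular":[0,0,0],"jaw":0}]'
python3 - <<'E'
from h import *
b=snap('side','s2.png');o=ctrl.get_obs();print(o['ee_pos'],o['ft_force'],o['moment'])
cv2.imwrite('pics/z2.png',cv2.resize(b[145:205,325:405],None,fx=6,fy=6,interpolation=cv2.INTER_CUBIC)[:,:,::-1])
E
```

```text
t: 4.1
ee_pos: [527.9, -11.4, 134.7]
orientation: [-2.028, -2.399, 0.0]
ft_force: [-1.1, 0.2, 1.8]
width: 0.9
grasp_force: 0.8
[527.94228906 -11.38019674 134.66121099] [-1.72906088  0.0663783   1.95817841] [-0.08352694  0.26884003  0.00773911]
```

View pics/z2.png

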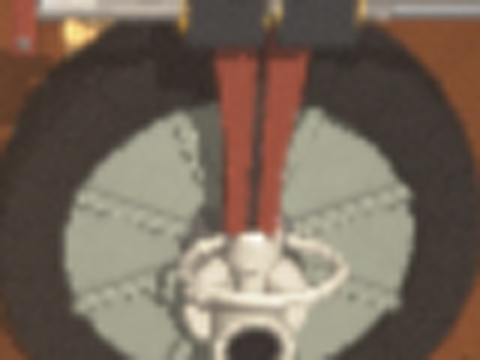

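The fingers sit centrally on the head (seam at crop 254, head at 250) and the pin is going down. I'll continue to home at z ≈ 119.5.

```bash
python3 -m creep '[{"translation":[0,0,3],"angular":[0,0,0],"jaw":0},{"translation":[0,0,6],"angular":[0,0,0],"jaw":0},{"translation":[0,0,9],"angular":[0,0,0],"jaw":0},{"translation":[0,0,11],"angular":[0,0,0],"jaw":0},{"translation":[0,0,13],"angular":[0,0,0],"jaw":0},{"translation":[0,0,14],"angular":[0,0,0],"jaw":0},{"translation":[0,0,15],"angular":[0,0,0],"jaw":0},{"translation":[0,0,15],"angular":[0,0,0],"jaw":0}]'
```

```text
t: 5.15
ee_pos: [528.0, -11.4, 119.9]
orientation: [-2.028, -2.399, 0.0]
ft_force: [-1.7, -0.6, 4.7]
width: 0.3
grasp_force: 2.7
```

```bash
python3 -m creep '[{"translation":[0,0,0.4],"angular":[0,0,0],"jaw":0},{"translation":[0,0,0.8],"angular":[0,0,0],"jaw":0},{"translation":[0,0,1.2],"angular":[0,0,0],"jaw":0},{"translation":[0,0,1.2],"angular":[0,0,0],"jaw":0},{"translation":[0,0,1.2],"angular":[0,0,0],"jaw":0},{"translation":[0,0,1.2],"angular":[0,0,0],"jaw":0},{"translation":[0,0,1.2],"angular":[0,0,0],"jaw":0},{"translation":[0,0,1.2],"angular":[0,0,0],"jaw":0}]'
```

```text
t: 6.15
ee_pos: [528.0, -11.4, 119.6]
orientation: [2.028, 2.399, 0.0]
ft_force: [-5.6, -0.5, 14.2]
width: 0.3
grasp_force: 7.6
```

Position stopped at 119.6 under 14 N, so the pin is home. Next I'll lift, move out over the far arc and descend to just above it.

```bash
python3 -m creep '[{"translation":[0,0,-12],"angular":[0,0,0],"jaw":0},{"translation":[0,0,-25],"angular":[0,0,0],"jaw":0},{"translation":[22,0,-25],"angular":[0,0,0],"jaw":0},{"translation":[44,0,-25],"angular":[0,0,0],"jaw":0},{"translation":[44,0,-18],"angular":[0,0,0],"jaw":0},{"translation":[44,0,-10],"angular":[0,0,0],"jaw":0},{"translation":[44,0,-10],"angular":[0,0,0],"jaw":0},{"translation":[44,0,-10],"angular":[0,0,0],"jaw":0}]'
python3 - <<'E'
from h import *
b=snap('side','s3.png');o=ctrl.get_obs();print(o['ee_pos'],o['ft_force'])
cv2.imwrite('pics/z3.png',cv2.resize(b[145:205,325:405],None,fx=6,fy=6,interpolation=cv2.INTER_CUBIC)[:,:,::-1])
E
```

```text
t: 7.15
ee_pos: [520.8, 31.5, 128.3]
orientation: [-2.029, -2.398, 0.0]
ft_force: [0.4, 0.4, 0.5]
width: 0.7
grasp_force: 0.0
[520.91295492  31.59841861 128.45204805] [-0.11887852 -0.0268136  -0.0405012 ]
```

View pics/z3.png

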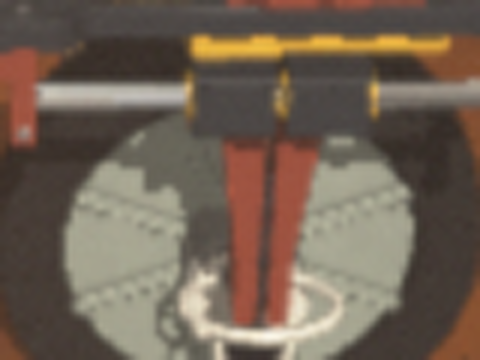

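The fingertips (crop 262,322) sit just above and over the far arc (crop 262,332). Press down.

```bash
python3 -m creep '[{"translation":[0,0,6],"angular":[0,0,0],"jaw":0},{"translation":[0,0,12],"angular":[0,0,0],"jaw":0},{"translation":[0,0,18],"angular":[0,0,0],"jaw":0},{"translation":[0,0,25],"angular":[0,0,0],"jaw":0},{"translation":[0,0,32],"angular":[0,0,0],"jaw":0},{"translation":[0,0,40],"angular":[0,0,0],"jaw":0},{"translation":[0,0,48],"angular":[0,0,0],"jaw":0},{"translation":[0,0,54],"angular":[0,0,0],"jaw":0}]'
python3 - <<'E'
from h import *
b=snap('side','s4.png');o=ctrl.get_obs();print(o['ee_pos'],o['ft_force'])
E
python3 -m creep '[{"translation":[10,0,-15],"angular":[0,0,0],"jaw":0},{"translation":[20,0,-40],"angular":[0,0,0],"jaw":0},{"translation":[30,0,-80],"angular":[0,0,0],"jaw":0},{"translation":[70,0,-110],"angular":[0,0,0],"jaw":0},{"translation":[120,0,-130],"angular":[0,0,0],"jaw":0},{"translation":[170,0,-140],"angular":[0,0,0],"jaw":0},{"translation":[220,0,-140],"angular":[0,0,0],"jaw":0},{"translation":[220,0,-140],"angular":[0,0,0],"jaw":0}]'
python3 - <<'E'
from h import *
a=snap('top','t5.png');b=snap('side','s5.png')
f=lambda x:cv2.resize(x,None,fx=5,fy=5,interpolation=cv2.INTER_CUBIC)
cv2.imwrite('pics/z5.png',np.hstack([f(a[215:275,335:415]),f(b[155:215,325:405])])[:,:,::-1])
E
```

```text
t: 8.2
ee_pos: [520.6, 31.7, 73.9]
orientation: [-2.029, -2.399, 0.001]
ft_force: [0.9, -0.4, 0.8]
width: 0.3
grasp_force: 0.0
[520.07902813  31.84132568  73.22127103] [-0.69078993  0.72705587 -0.36900359]
t: 9.25
ee_pos: [483.4, 252.4, 215.9]
orientation: [2.023, 2.403, 0.003]
ft_force: [-0.3, -0.5, -0.6]
width: 0.4
grasp_force: 0.0
```

View pics/z5.png

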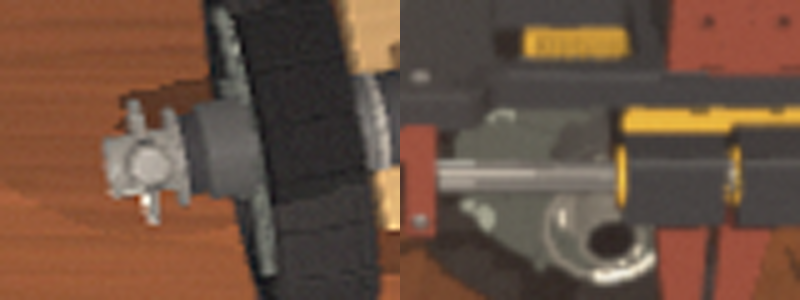

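From above, the ring is edge-on in the pin's plane (crop 132,105 to 150,220). From the side it hangs round the tube. I'll clear the view for one final look at the head height and neighbours.

```bash
python3 -m creep '[{"translation":[0,-50,-10],"angular":[0,0,0],"jaw":0},{"translation":[0,-100,-20],"angular":[0,0,0],"jaw":0},{"translation":[0,-100,-60],"angular":[0,0,0],"jaw":0},{"translation":[0,-100,-110],"angular":[0,0,0],"jaw":0},{"translation":[0,-100,-150],"angular":[0,0,0],"jaw":0},{"translation":[0,-100,-150],"angular":[0,0,0],"jaw":0},{"translation":[0,-100,-150],"angular":[0,0,0],"jaw":0},{"translation":[0,-100,-150],"angular":[0,0,0],"jaw":0}]'
python3 - <<'E'
from h import *
b=snap('side','s6.png')
cv2.imwrite('pics/z6.png',cv2.resize(b[150:290,250:450],None,fx=4,fy=4,interpolation=cv2.INTER_CUBIC)[:,:,::-1])
for z in (119.5,125,130): print(z,(proj('side',[527.5,-12,z])-[250,150])*4)
E
```

```text
t: 10.35
ee_pos: [385.0, 231.6, 363.1]
orientation: [-2.029, -2.398, 0.004]
ft_force: [0.0, -0.0, 1.2]
width: 0.6
grasp_force: 0.0
119.5 [465.49608274 146.35369706]
125 [466.03634581 137.49116096]
130 [466.53101387 129.37657043]
```

View pics/z6.png

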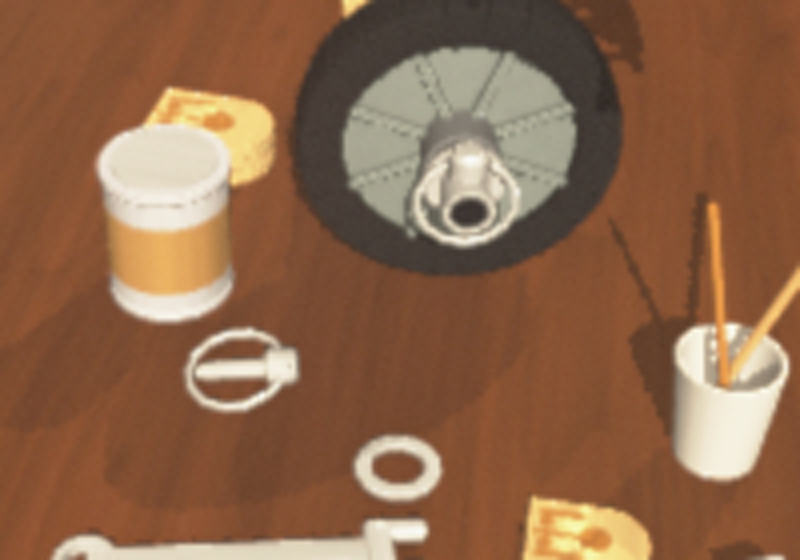

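The head is home (its top at crop 466,147, as predicted for 119.5 mm), the ring is shut round the tube, and the things in view are undisturbed.

```bash
python3 -c "
from workcell import ctrl
print(ctrl.close_job())"
```

```text
the job is handed in; nothing more can be done
None
```

The linch pin is pushed fully home, its ring is snapped shut round the axle, the things on the bench visible in the last picture are where they were, and the job was handed in at about 10.4 s of the 32 s allowed.

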